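# Bin the odd small jar cap and ease the reject bin's spring flap shut

### The arm

A 6-joint arm with a two-finger parallel gripper is mounted at the origin on the work surface. World frame = base frame: x ahead of the robot, y to its left, z up, the work surface at z = 0. Lengths are in m, angles in rad, forces in N, time in s.
With the tool pointing down it reaches from about 0.4 to 0.825 m from the base axis. Payload 7 kg.
Tool frame: the origin (TCP) lies at the centre of the arm's flange, where the gripper is bolted on; the fingertips stand 178 mm ahead of it and the grasp point (between the pads) lies arm.tcp_to_grasp ahead of it (arm.tcp_to_grasp is the distance from the TCP to the grasp point, in m); z points along the fingers, y is the direction in which the jaws open and shut (so a half turn about z gives the same grasp; the last joint's range is limited). The gripper opens to 88 mm and grips with 3 to 60 N. Pads are 19 mm wide; open, the fingers measure 130 mm over their backs; the gripper's body (78 mm by 193 mm) begins 47 mm behind the grasp point.
Start: joints at [1.47, 0.359, 0.012, 0, -1.224, -0.288], TCP at [0.256, 0.625, 0.405] pointing down, gripper open.
Joint ranges: [-3.07, 3.07], [-1.43, 2.12], [-1.02, 1.25], [-3.03, 1.67], [-3.05, -0], [-3.03, 3.03]. Speed limits (rad/s): [2.39, 2.39, 3.01, 3.14, 3.14, 3.14].

### API

Orientations are given as [roll, pitch, yaw] about the fixed x, y, z axes, in that order (R = Rz(yaw) Ry(pitch) Rx(roll)).
In Python, from station import arm gives the robot as it stands.
- The arm moves only by the tool move_arm, never from a script. Its argument "deltas" is a list of rows, each a list of 6 numbers: the shift along the world's x, y, z in mm, then the turn, a rotation vector about the world's x, y, z in degrees. In form: [[tx, ty, tz, ax, ay, az], ...]. A call has exactly 5 rows; each row shifts and turns the commanded pose from where the row before left it; what a row does not reach is not made up. A row lasts 1/12 s, in which the tool goes at most 41.7 mm and 7.16 degrees, less where a joint would pass 70% of its speed; a pose out of reach is approached as far as the arm can. A call with a gripper value outside its range is refused whole. "claw" is the closure in counts, from 0 (fully open) to 255 (shut), set as the call begins (left out, the last holds). The fingers move at their own pace and stop on an object; "squeeze" is the grip in N (left out, the last holds). Time passes only in rows, so rows that do not move let the fingers close, or fill a call up. It gives the time, the measured TCP pose, the force and the opening at its end, in the units of the state.
- arm.get_state(): the state, without advancing time (a new reading comes with each control period).
- arm.grab_frame(name): name is "scene" or "top"; returns the picture (384x512x3 uint8, red, green, blue); there is no depth.
- arm.calibration(name): a dict with "intrinsics" (3x3 intrinsics, pixels), "T" (4x4, takes a point from camera to world coordinates). Camera axes: x right, y up, looking along -z (the intrinsics and any distortion apply to the point x, -y, -z); pixel columns grow to the right and rows downward; lengths in m; the calibration is good to about 2 mm. A picture is of the moment at which its call begins. calibration takes no time and is no camera call.
- arm.job_done(): hands the job in, once; it reports no verdict.
Trained networks look in the newest picture that a camera, given by its name, has taken for a name from the list of things; names that differ only in an ending like _2 or _b are one class to them, and where a whole thing is asked for, a point or a joint stands for the part that bears it (a point fixed in the world has none). Each returns a list of dicts, best first, with "score" (0 to 1); they miss things now and then, are a little off and sometimes report something else, mostly with a low value. They report only what shows in the picture. A call takes as long as a camera call. They do not tell look-alikes from the thing itself.
- arm.spot_in(thing, camera): "xy" ([column, row] in pixels, amid what is visible of it).
- arm.masks_of(thing, camera): "pixels" (384x512 bool, what is visible of it) and "xy" ([column, row] in pixels, amid what is visible of it).
- arm.spot_point(thing, camera): "xy" ([column, row] in pixels: a listed point, or the origin of a listed thing).
The state is a dict: "t": time; "q": joint angles; "qd": joint speeds; "joint_efforts": joint torques, N m; "eef_pos": TCP position; "ee_rot": TCP orientation; "force": force on the tool from outside, world axes, zero at the start; "moment": the same for the moment, N m; "width": finger opening in m.
Only numpy, scipy, OpenCV 4.12 (cv2) and the standard library are available. Lean on these libraries where they do the work, as an engineer would, in place of code of your own. Each camera call takes 0.05 s, during which the arm holds its last target. There are 200 camera calls.

### The job

One of the three red jar caps lying on the table is too small for these jars: put that small cap into the steel reject bin through its open top. Then close the bin's spring flap, easing it gently down against its spring until it is fully shut, never letting it slam; the bar at its front is there to hold it by.

Things in the scene. Friction and masses are not known exactly. Their poses are not given: they have to be found in the camera images.
- cap_center (a point): Centre (half-way up, 11 mm above its underside) of the small red tin cap: a closed disc 42 mm across, 22 mm high, flat on the table. The two other loose caps are of the same red tin but 64 mm across and 16 mm high; the three places are mixed, with at least 25 mm free all round each.
- bin: Steel reject bin fixed to the table: open-topped box 170 x 170 mm, 110 mm high, 4 mm walls. Origin: centre of its underside, at table level; z up, x and y along its sides, x away from the robot but for a yaw of up to 0.3 rad. The flap's hinge line runs along the bin's x at y = +90 mm, z = 113 mm (the left rim seen from the robot).
- flap (a joint): Angle of the sprung steel flap, 174 x 172 x 4 mm. 0 = shut, level on the rim; 1.57 = upright on the left rim; stop at 2.0. Starts leaning back open at 1.75 to 1.95, clear of the mouth, held there by its weight and stiff hinge; below about 1.55 spring and weight pull it shut (about 1 to 3 N at the bar, growing as it sinks), and let go it slams. Shuts over towards the bin's -y.
- bar_grip (a point): Point to grip, on the axis of the flap's round black bar (14 mm thick), which sticks out 65 mm from the flap's front edge (bin's -x side, towards the robot), parallel to the hinge; 37 mm out from that edge. In the bin's frame: x = -122, y = 90 - 150 cos(flap), z = 113 + 150 sin(flap) mm. Pinched from above with fingers closing along the bin's y, the bar turns between them as the flap swings.
There are look-alikes about, which are no part of the job. What is shaped like the part that bears cap_center but purple or white is not meant.

How it is judged:
By the outcome, as a careful person would: the job done as asked, in the order asked, and still so for the second after the job is handed in, with the robot touching nothing.
It also fails if it takes over 54 s, if anything falls off the work surface, if the arm or the gripper's body presses on something with over 40 N, if the wrist force passes 120 N, or if a joint passes its speed limit or range.

## Working session

There is one attempt and no reset: what is moved stays moved. The work goes in short steps, Python scripts to look and compute and a tool call to move; the robot and the scene stay as the last step left them, time stands still between calls to the robot, and variables do not carry over. Pictures are saved under pics/ and viewed, about 8 in all and at most 12, crops included, and the job is handed in when it is done.

Besides the shell and the picture viewer there is one more tool, called after "Request:" as a command line: name --pt "numbers of a row" for each row, then --argument value for the rest. move_arm: Moves the arm, as the interface text tells. Its arguments: {"type":"object","properties":{"deltas":{"type":"array","items":{"type":"array","items":{"type":"number"}}},"claw":{"type":"number"},"squeeze":{"type":"number"}},"required":["deltas"]}

```bash
mkdir -p pics
cat > h.py <<'E'
import numpy as np, cv2
from station import arm
def ray(cam,uv):
    c=arm.calibration(cam);K=np.array(c["intrinsics"]);T=np.array(c["T"])
    d=np.linalg.inv(K)@[uv[0],uv[1],1];d=T[:3,:3]@[d[0],-d[1],-d[2]]
    return T[:3,3],d
def at_z(cam,uv,z):
    o,d=ray(cam,uv);return o+d*(z-o[2])/d[2]
def proj(cam,p):
    c=arm.calibration(cam);K=np.array(c["intrinsics"]);T=np.array(c["T"])
    q=T[:3,:3].T@(np.array(p)-T[:3,3]);q=K@[q[0],-q[1],-q[2]];return q[:2]/q[2]
E
python3 - <<'E'
from h import *
a=arm.grab_frame("scene");b=arm.grab_frame("top")
cv2.imwrite("pics/s0.png",a[:,:,::-1]);cv2.imwrite("pics/t0.png",b[:,:,::-1])
print(arm.get_state(),arm.tcp_to_grasp)
for c in("scene","top"):
    k=arm.calibration(c);print(c,np.round(k["T"],3).tolist(),np.array(k["intrinsics"]).tolist(), [x for x in k if x not in("T","intrinsics")])
    for n in("cap_center","bin","bar_grip"):
        print(n,[(np.round(d["xy"],1).tolist(),round(d["score"],2)) for d in arm.spot_point(n,c)])
    print("masks",[(np.round(d["xy"],1).tolist(),int(d["pixels"].sum()),round(d["score"],2)) for d in arm.masks_of("cap_center",c)])
E
```

```text
{'t': 0.1, 'q': array([ 1.47010699e+00,  3.59283849e-01,  1.11509648e-02, -2.78071328e-04,
       -1.22410468e+00, -2.88134747e-01]), 'qd': array([ 0.00076869, -0.00189175,  0.00189198,  0.00055547, -0.00078615,
       -0.00067594]), 'joint_efforts': array([-1.00820806e-03, -5.84162772e+01,  2.93750989e+01,  7.01544151e+00,
        1.02158601e-02, -4.71357362e-05]), 'eef_pos': array([0.25581328, 0.62445643, 0.40384221]), 'ee_rot': array([ 3.14013654e+00, -1.58937695e-04, -3.88918637e-01]), 'force': array([-0.07176954, -0.37965923, -0.61420369]), 'moment': array([-0.04028254, -0.00463769, -0.01717982]), 'width': 0.08771398660781819} 0.1593
scene [[0.78, -0.443, 0.442, 1.012], [0.626, 0.541, -0.562, -0.688], [0.01, 0.715, 0.699, 0.952], [0.0, 0.0, 0.0, 1.0]] [[473.5540726636195, 0.0, 264.5072571058712], [0.0, 473.5540726636195, 190.11789340212798], [0.0, 0.0, 1.0]] []
cap_center [([146.2, 253.5], 0.66), ([174.1, 255.3], 0.64), ([228.8, 300.4], 0.57), ([206.0, 271.4], 0.55), ([166.3, 287.3], 0.54)]
bin [([323.9, 198.8], 0.76)]
bar_grip [([309.6, 88.1], 0.64)]
masks [([149.6, 250.5], 244, 0.63), ([177.1, 257.3], 263, 0.6), ([207.1, 273.1], 271, 0.5), ([167.9, 285.0], 261, 0.5)]
top [[-0.022, 0.986, -0.164, 0.328], [-0.999, -0.026, -0.02, -0.036], [-0.024, 0.163, 0.986, 0.863], [0.0, 0.0, 0.0, 1.0]] [[383.11381798570926, 0.0, 259.6740406906854], [0.0, 383.11381798570926, 194.51536875754857], [0.0, 0.0, 1.0]] []
cap_center [([366.3, 222.9], 0.83), ([385.6, 255.1], 0.81), ([399.6, 205.1], 0.71), ([366.6, 151.0], 0.68), ([362.0, 184.9], 0.5)]
bin [([184.6, 152.9], 0.97)]
bar_grip [([87.4, 210.2], 0.85)]
masks [([360.2, 185.0], 288, 0.85), ([366.4, 224.1], 295, 0.75), ([396.6, 204.3], 312, 0.67), ([384.1, 257.0], 320, 0.55), ([368.0, 150.3], 283, 0.54)]
```

View pics/s0.png

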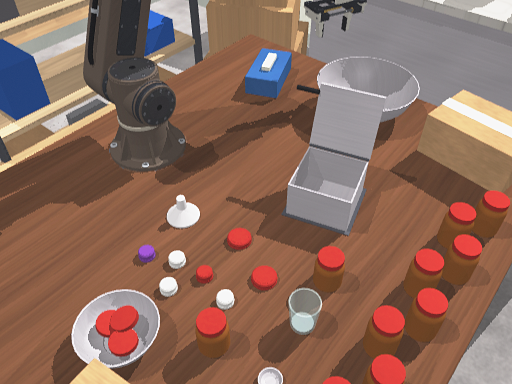

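View pics/t0.png

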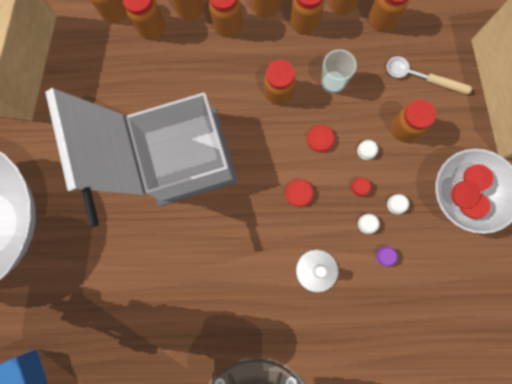

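The three red loose caps are, in the top view, (321,138) big, (299,193) big and (361,187) small. In the scene view they are (238,238), (264,277) and (205,273). The small one is (361,187) / (205,273). The white and purple pucks are look-alikes. I'll confirm in a crop and measure.

Run:
```python
from h import *
from scipy.optimize import least_squares
for n,uv,h in(("A",(321,138),.016),("B",(299,193),.016),("S",(361,187),.022),("w1",(368,150),.022),("w2",(398,204),.022),("w3",(368,224),.022),("p",(387,256),.022),("funnel",(317,271),.03),("jar1",(280,73),.1),("jar2",(420,115),.1)):
    print(n,np.round(at_z("top",uv,h),3))
print("S scene",at_z("scene",(204.5,271),.022))
T=cv2.imread("pics/t0.png");S=cv2.imread("pics/s0.png")
# red blobs by colour: size in mm at top height
for cam,I in(("top",T),("scene",S)):
    b,g,r=[I[...,i].astype(int) for i in range(3)]
    m=((r>130)&(g<70)&(b<70)).astype(np.uint8)
    n,l,st,ce=cv2.connectedComponentsWithStats(m)
    for i in range(1,n):
        if st[i,4]>60: print(cam,st[i],np.round(ce[i],1),np.round(at_z(cam,ce[i],.016),3))
# bin fit: rim outer corners seen
obs=[("top",(206,94)),("top",(234,181)),("top",(127,116)),("top",(148,198)),("scene",(289,185)),("scene",(355,197))]
def f(p):
    x,y,a=p;c,s=np.cos(a),np.sin(a);e=[]
    for (cam,uv),(lx,ly) in zip(obs[:2],((.085,-.085),(-.085,-.085))):
        e+=list(proj(cam,[x+c*lx-s*ly,y+s*lx+c*ly,.11])-uv)
    for cam in("top","scene"):
        d=arm.spot_point("bin",cam)[0]["xy"]; e+=list((proj(cam,[x,y,0])-d)*.5)
    return e
r=least_squares(f,[.5,.1,0]);print(r.x,np.round(f(r.x),1))
x,y,a=r.x;c,s=np.cos(a),np.sin(a)
big=[]
for cam,I in(("top",T),("scene",S)):
    J=cv2.resize(I,None,fx=3,fy=3,interpolation=cv2.INTER_CUBIC)
    def P(l):
        q=proj(cam,[x+c*l[0]-s*l[1],y+s*l[0]+c*l[1],l[2]]);return tuple(int(v) for v in (q+.5)*3)
    R=[(u*.085,v*.085,.11) for u,v in((-1,-1),(1,-1),(1,1),(-1,1))]
    for i in range(4): cv2.line(J,P(R[i]),P(R[(i+1)%4]),(0,255,0),1); cv2.line(J,P(R[i]),P((R[i][0],R[i][1],0)),(255,0,255),1)
    for t in(1.75,1.85,1.95): cv2.circle(J,P((-.122,.09-.15*np.cos(t),.113+.15*np.sin(t))),3,(0,255,255),-1)
    big.append(J)
o=np.zeros((600,800,3),np.uint8)
o[:600,:]=0
t=big[0][240:640,90:890][:, :750]; 
o[:400,:750]=t[:400]
cv2.imwrite("pics/c1.png",big[0][200:800,120:760+160])
cv2.imwrite("pics/c2.png",big[1][200:800,520-50:1270])
cap=big[0][380:800,840:1320];cv2.imwrite("pics/c3.png",cap)
```

```text
A [ 0.596 -0.162  0.016]
B [ 0.47  -0.107  0.016]
S [ 0.479 -0.244  0.022]
w1 [ 0.563 -0.265  0.022]
w2 [ 0.439 -0.322  0.022]
w3 [ 0.396 -0.254  0.022]
p [ 0.326 -0.29   0.022]
funnel [ 0.298 -0.138  0.03 ]
jar1 [ 0.715 -0.07   0.1  ]
jar2 [ 0.613 -0.356  0.1  ]
S scene [ 0.48546284 -0.2460154   0.022     ]
top [122   0  29  15 284] [135.6   4.8] [0.95  0.276 0.016]
top [209   0  28  11 195] [222.    3.5] [0.945 0.063 0.016]
top [297   0  25   8 123] [307.9   2.2] [ 0.94  -0.147  0.016]
top [267  61  27  28 570] [280.2  74.5] [ 0.754 -0.074  0.016]
top [405 101  30  28 655] [419.6 114.9] [ 0.644 -0.39   0.016]
top [308 126  27  27 539] [320.9 138.7] [ 0.594 -0.162  0.016]
top [ 452  166   40   52 1343] [472.7 191.6] [ 0.463 -0.49   0.016]
top [351 178  20  19 254] [360.8 187.2] [ 0.479 -0.245  0.016]
top [286 180  28  27 519] [299.7 193. ] [ 0.47  -0.109  0.016]
scene [484 191  26  18 178] [494.7 198.8] [0.939 0.446 0.016]
scene [450 202  26  19 236] [460.9 210.9] [0.884 0.341 0.016]
scene [227 228  25  21 306] [238.6 238.6] [ 0.479 -0.115  0.016]
scene [454 234  27  22 162] [463.4 243.9] [0.934 0.234 0.016]
scene [318 246  27  22 351] [330.6 257.5] [ 0.695 -0.017  0.016]
scene [416 248  28  24 270] [426.8 260.2] [0.884 0.126 0.016]
scene [196 266  17  15 159] [204.2 272.7] [ 0.485 -0.247  0.016]
scene [251 266  26  24 405] [263.5 277.5] [ 0.604 -0.168  0.016]
scene [417 287  31  28 315] [428.6 301.7] [0.939 0.018 0.016]
scene [373 305  32  29 617] [387.7 319.6] [ 0.888 -0.082  0.016]
scene [  96  306   42   49 1366] [119.3 329. ] [ 0.446 -0.47   0.016]
scene [196 307  30  28 598] [211.  321.1] [ 0.587 -0.331  0.016]
scene [371 354  35  30 810] [387.6 369.7] [ 0.943 -0.185  0.016]
scene [322 376  29   8 155] [336.1 380.2] [ 0.872 -0.27   0.016]
[0.55461905 0.14187426 0.26565102] [ 2.1  4.3 -3.8 -6.3  2.7  4.  -2.5  0.9]
```

View pics/c1.png

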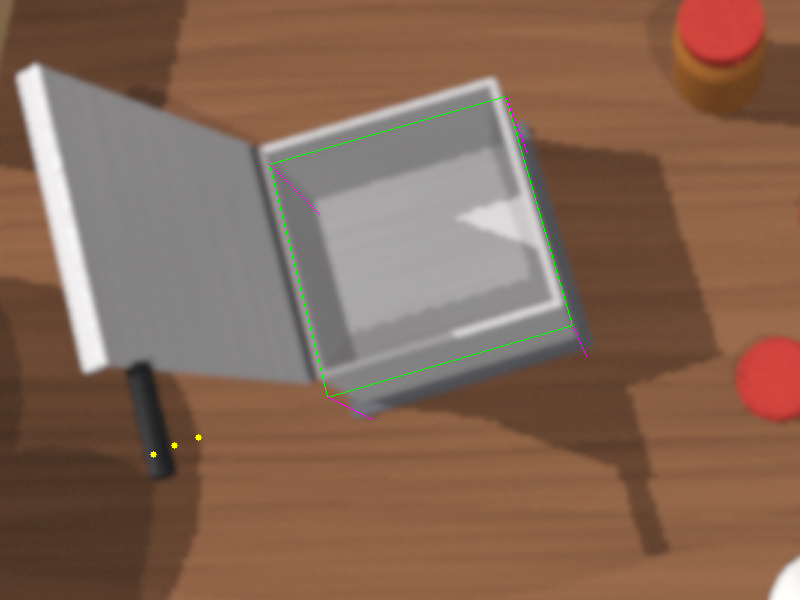

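View pics/c2.png

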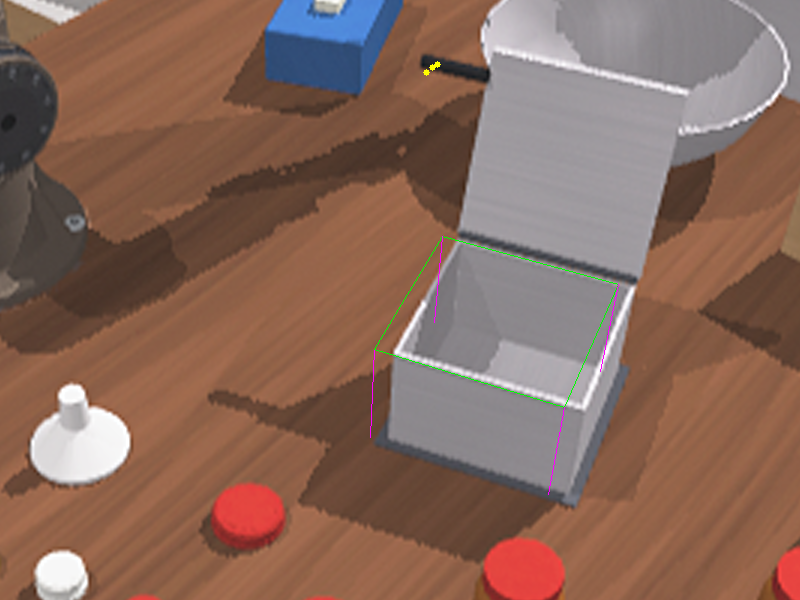

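View pics/c3.png

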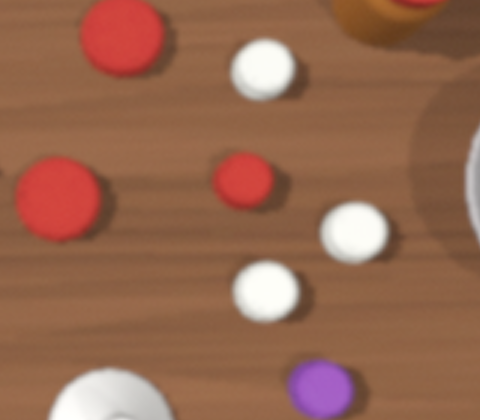

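Crop c3 confirms the small cap, red at top (361,187). My bin corner was the dark base plate, so I'll refit with the true rim corners read from the crops.

Run:
```python
from h import *
from scipy.optimize import least_squares
for cam,uv in(("top",(360.8,187.2)),("scene",(204.2,272.7))): print("S",at_z(cam,uv,.011))
L=[(.085,-.085),(-.085,-.085),(.085,.085),(-.085,.085)]
O={"top":[(205,93),(226.3,167.7),(127.3,116),(146.7,192.7)],"scene":[(351,202.3),(288.3,183.3),(368,162.3),(310,146.7)]}
W=lambda p,l:[p[0]+np.cos(p[2])*l[0]-np.sin(p[2])*l[1],p[1]+np.sin(p[2])*l[0]+np.cos(p[2])*l[1],l[2]]
f=lambda p,cs:np.concatenate([proj(c,W(p,(*l,.11)))-np.array(o) for c in cs for l,o in zip(L,O[c])])
for cs in(["top"],["scene"],["top","scene"]):
    r=least_squares(f,[.5,.1,.2],args=(cs,));print(cs,r.x,np.round(r.fun,1))
p=r.x
bar=lambda t:W(p,(-.122,.09-.15*np.cos(t),.113+.15*np.sin(t)))
for t in np.arange(1.7,2.01,.05): print(round(t,2),np.round(bar(t),3),proj("top",bar(t)).round(1),proj("scene",bar(t)).round(1))
```

```text
S [ 0.48008809 -0.24641017  0.011     ]
S [ 0.48214951 -0.24485292  0.011     ]
['top'] [0.56721657 0.14761785 0.27215654] [ 0.  -0.4  1.2  0.6 -0.8 -0.3 -0.4  0. ]
['scene'] [0.56981195 0.15028916 0.26612899] [ 0.3  0.6 -0.7  0.4  0.7 -0.4 -0.3 -1. ]
['top', 'scene'] [0.56835699 0.14849491 0.27059569] [-0.3 -0.9  0.7  0.2 -1.1 -0.9 -0.9 -0.6 -0.4  0.7 -1.5  0.6 -0.2 -0.4
 -1.3 -0.9]
1.7 [0.422 0.221 0.262] [106.6 202.3] [302.9  92.2]
1.75 [0.42  0.228 0.261] [102.4 203.7] [303.8  91.2]
1.8 [0.418 0.235 0.259] [ 98.4 205.2] [304.7  90.3]
1.85 [0.416 0.242 0.257] [ 94.5 206.6] [305.6  89.6]
1.9 [0.414 0.249 0.255] [ 90.9 208.1] [306.4  89. ]
1.95 [0.412 0.256 0.252] [ 87.4 209.5] [307.2  88.5]
2.0 [0.41  0.263 0.249] [ 84.2 211. ] [308.   88.2]
```

Run:
```python
from h import *
# start->above S, polar arc with height profile; rows in mm/deg
r0,a0=np.hypot(.256,.625),np.arctan2(.625,.256); S=np.array([.481,-.2455]); r1,a1=np.hypot(*S),np.arctan2(S[1],S[0])
n=30;s=np.linspace(0,1,n+1);s=3*s**2*.25+s*.75-2*s**3*.25
z=np.interp(s,[0,.15,.65,1],[405,500,500,250])
P=np.c_[(r0+(r1-r0)*s)*np.cos(a0+(a1-a0)*s)*1e3,(r0+(r1-r0)*s)*np.sin(a0+(a1-a0)*s)*1e3,z]
R=np.diff(np.round(P),axis=0)
for i in range(0,n,5): print([[int(v) for v in r]+[0,0,1.26] for r in R[i:i+5]])
print(P[-1], np.linalg.norm(R,axis=1).max())
```

```text
[[25, -15, 16, 0, 0, 1.26], [26, -16, 18, 0, 0, 1.26], [26, -19, 18, 0, 0, 1.26], [26, -21, 19, 0, 0, 1.26], [25, -22, 20, 0, 0, 1.26]]
[[26, -25, 4, 0, 0, 1.26], [24, -27, 0, 0, 0, 1.26], [23, -29, 0, 0, 0, 1.26], [22, -30, 0, 0, 0, 1.26], [20, -32, 0, 0, 0, 1.26]]
[[19, -34, 0, 0, 0, 1.26], [16, -35, 0, 0, 0, 1.26], [14, -35, 0, 0, 0, 1.26], [12, -37, 0, 0, 0, 1.26], [10, -37, 0, 0, 0, 1.26]]
[[7, -37, 0, 0, 0, 1.26], [5, -37, 0, 0, 0, 1.26], [2, -37, 0, 0, 0, 1.26], [0, -36, 0, 0, 0, 1.26], [-2, -36, -25, 0, 0, 1.26]]
[[-4, -34, -26, 0, 0, 1.26], [-6, -33, -25, 0, 0, 1.26], [-8, -32, -24, 0, 0, 1.26], [-9, -30, -24, 0, 0, 1.26], [-11, -29, -23, 0, 0, 1.26]]
[[-11, -27, -23, 0, 0, 1.26], [-13, -25, -21, 0, 0, 1.26], [-13, -23, -21, 0, 0, 1.26], [-13, -21, -20, 0, 0, 1.26], [-13, -19, -18, 0, 0, 1.26]]
[ 481.  -245.5  250. ] 43.87482193696061
```

Request:
move_arm --pt "25 -15 16 0 0 1.26" --pt "26 -16 18 0 0 1.26" --pt "26 -19 18 0 0 1.26" --pt "26 -21 19 0 0 1.26" --pt "25 -22 20 0 0 1.26" --claw 40 --squeeze 20

```text
t: 3.82
eef_pos: [0.3848, 0.5307, 0.4962]
ee_rot: [3.141, 0.0, -0.277]
force: [0.6, 1.4, -0.1]
width: 0.074
```

Request:
move_arm --pt "26 -25 4 0 0 1.26" --pt "24 -27 0 0 0 1.26" --pt "23 -29 0 0 0 1.26" --pt "22 -30 0 0 0 1.26" --pt "20 -32 0 0 0 1.26"

```text
t: 4.23
eef_pos: [0.4999, 0.3872, 0.4996]
ee_rot: [3.142, -0.0, -0.168]
force: [0.2, 0.7, 0.1]
width: 0.0739
```

Request:
move_arm --pt "19 -34 0 0 0 1.26" --pt "16 -35 0 0 0 1.26" --pt "14 -35 0 0 0 1.26" --pt "12 -37 0 0 0 1.26" --pt "10 -37 0 0 0 1.26"

```text
t: 4.65
eef_pos: [0.5704, 0.2088, 0.4996]
ee_rot: [3.142, -0.0, -0.058]
force: [1.0, -1.3, -0.7]
width: 0.0739
```

Request:
move_arm --pt "7 -37 0 0 0 1.26" --pt "5 -37 0 0 0 1.26" --pt "2 -37 0 0 0 1.26" --pt "0 -36 0 0 0 1.26" --pt "-2 -36 -15 0 0 1.26"

```text
t: 5.07
eef_pos: [0.5824, 0.0257, 0.4874]
ee_rot: [-3.141, -0.005, 0.052]
force: [1.3, -0.1, 0.7]
width: 0.074
```

Request:
move_arm --pt "-4 -34 -20 0 0 1.26" --pt "-6 -33 -22 0 0 1.26" --pt "-8 -32 -22 0 0 1.26" --pt "-9 -30 -22 0 0 1.26" --pt "-11 -29 -23 0 0 1.26"

```text
t: 5.48
eef_pos: [0.5433, -0.132, 0.3751]
ee_rot: [3.141, -0.001, 0.162]
force: [1.5, -0.4, -0.1]
width: 0.0735
```

Request:
move_arm --pt "-11 -27 -23 0 0 1.26" --pt "-13 -25 -21 0 0 1.26" --pt "-13 -23 -21 0 0 1.26" --pt "-13 -21 -20 0 0 1.26" --pt "-13 -19 -18 0 0 1.26"

```text
t: 5.9
eef_pos: [0.4799, -0.2466, 0.2717]
ee_rot: [3.142, 0.0, 0.272]
force: [-0.1, 0.2, 0.4]
width: 0.0741
```

Request:
move_arm --pt "0 0 0 0 0 0" --pt "0 0 0 0 0 0" --pt "0 0 0 0 0 0" --pt "0 0 0 0 0 0" --pt "0 0 0 0 0 0"

```text
t: 6.32
eef_pos: [0.4817, -0.2449, 0.2736]
ee_rot: [3.141, -0.002, 0.272]
force: [0.1, -0.0, -0.5]
width: 0.0737
```

Request:
move_arm --pt "0 0 -25 0 0 0" --pt "0 0 -25 0 0 0" --pt "0 0 -22 0 0 0" --pt "0 0 -12 0 0 0" --pt "0 0 -6 0 0 0"

```text
t: 6.73
eef_pos: [0.4809, -0.2447, 0.1813]
ee_rot: [-3.141, 0.002, 0.272]
force: [0.4, 0.4, -0.1]
width: 0.0738
```

Request:
move_arm --pt "0 0 0 0 0 0" --pt "0 0 0 0 0 0" --pt "0 0 0 0 0 0" --pt "0 0 0 0 0 0" --pt "0 0 0 0 0 0" --claw 255 --squeeze 20

```text
t: 7.15
eef_pos: [0.4813, -0.2454, 0.1836]
ee_rot: [3.141, -0.002, 0.271]
force: [0.6, -0.2, -1.0]
width: 0.0463
```

Request:
move_arm --pt "0 0 0 0 0 0" --pt "0 0 0 0 0 0" --pt "0 0 0 0 0 0" --pt "0 0 0 0 0 0" --pt "0 0 0 0 0 0"

```text
t: 7.57
eef_pos: [0.4812, -0.2455, 0.1834]
ee_rot: [3.141, -0.001, 0.271]
force: [-1.2, 0.9, 6.2]
width: 0.0397
```

Request:
move_arm --pt "0 0 20 0 0 0" --pt "0 0 35 0 0 0" --pt "0 0 38 0 0 0" --pt "4 18 32 0 0 0" --pt "6 26 25 0 0 0"

```text
t: 7.98
eef_pos: [0.4907, -0.2022, 0.3355]
ee_rot: [3.14, -0.002, 0.269]
force: [2.2, 0.7, -0.0]
width: 0.0396
```

Request:
move_arm --pt "8 35 10 0 0 0" --pt "9 37 0 0 0 0" --pt "9 37 0 0 0 0" --pt "9 37 0 0 0 0" --pt "9 37 0 0 0 0"

```text
t: 8.4
eef_pos: [0.5347, -0.0167, 0.343]
ee_rot: [-3.141, -0.001, 0.271]
force: [0.6, -0.8, 0.7]
width: 0.0396
```

Request:
move_arm --pt "9 37 0 0 0 0" --pt "9 37 0 0 0 0" --pt "9 35 0 0 0 0" --pt "6 26 0 0 0 0" --pt "4 18 0 0 0 0"

```text
t: 8.82
eef_pos: [0.5722, 0.1372, 0.3424]
ee_rot: [-3.141, 0.0, 0.273]
force: [0.1, -0.5, 0.3]
width: 0.0399
```

Request:
move_arm --pt "0 0 0 0 0 0" --pt "0 0 0 0 0 0" --pt "0 0 0 0 0 0" --pt "0 0 0 0 0 0" --pt "0 0 0 0 0 0"

```text
t: 9.23
eef_pos: [0.5717, 0.1335, 0.3428]
ee_rot: [-3.142, -0.0, 0.27]
force: [0.5, 0.1, 0.1]
width: 0.0392
```

Request:
move_arm --pt "0 0 -20 0 0 0" --pt "0 0 -25 0 0 0" --pt "0 0 -15 0 0 0" --pt "0 0 -7 0 0 0" --pt "0 0 0 0 0 0"

```text
t: 9.65
eef_pos: [0.5714, 0.1337, 0.2742]
ee_rot: [3.141, 0.003, 0.27]
force: [-0.5, 0.3, 0.1]
width: 0.0398
```

Request:
move_arm --pt "0 0 0 0 0 0" --pt "0 0 0 0 0 0" --pt "0 0 0 0 0 0" --pt "0 0 0 0 0 0" --pt "0 0 0 0 0 0" --claw 85

```text
t: 10.07
eef_pos: [0.572, 0.1347, 0.2764]
ee_rot: [-3.141, -0.001, 0.271]
force: [-0.1, -0.7, -0.3]
width: 0.0577
```

Request:
move_arm --pt "0 0 20 0 0 0" --pt "0 0 40 0 0 0" --pt "0 0 40 0 0 0" --pt "-10 0 36 0 0 0" --pt "-20 0 34 0 0 0"

```text
t: 10.48
eef_pos: [0.5426, 0.1346, 0.4479]
ee_rot: [3.141, -0.001, 0.27]
force: [0.3, 0.3, 0.8]
width: 0.0585
```

Request:
move_arm --pt "-35 0 12 0 0 0" --pt "-40 0 0 0 0 0" --pt "-30 0 0 0 0 0" --pt "-15 0 0 0 0 0" --pt "0 0 0 0 0 0"

```text
t: 10.9
eef_pos: [0.419, 0.1338, 0.4589]
ee_rot: [-3.14, -0.002, 0.272]
force: [-0.0, 0.3, -1.2]
width: 0.0585
```

Run:
```python
from h import *
from scipy.optimize import least_squares
a=arm.grab_frame("scene");b=arm.grab_frame("top")
J=np.vstack([cv2.resize(a[30:240,230:450],None,fx=1.8,fy=1.8),cv2.resize(b[80:220,20:240],(396,252))])[:,:,::-1]
cv2.imwrite("pics/m1.png",J[:600] if J.shape[0]<=600 else cv2.resize(J,None,fx=600/J.shape[0],fy=600/J.shape[0]))
s=arm.get_state();print(s["t"],s["eef_pos"],s["force"])
for c in("top","scene"):
    print([(np.round(d["xy"],1),round(d["score"],2)) for d in arm.spot_point("bar_grip",c)])
```

```text
11.0 [0.42134652 0.1345652  0.4586542 ] [-1.04275474  0.86367126 -0.07609941]
[]
[(array([309.1,  89.4]), 0.88)]
```

View pics/m1.png

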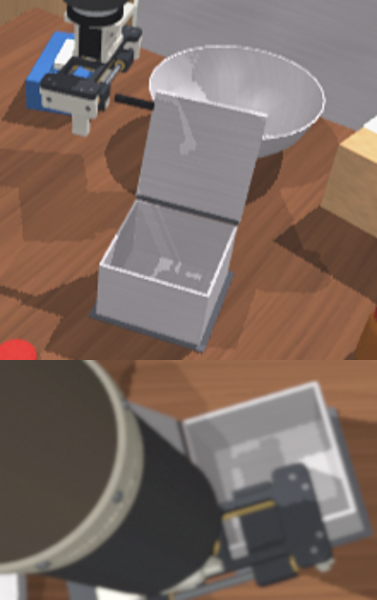

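The cap isn't visible: the arm hides most of the bin, and the near walls hide the rest. I'll check once the arm is at the bar. Moving above the bar now.

Request:
move_arm --pt "-2 20 5 0 0 0" --pt "-3 35 5 0 0 0" --pt "-3 35 0 0 0 0" --pt "-2 20 0 0 0 0" --pt "-2 10 0 0 0 0"

```text
t: 11.52
eef_pos: [0.4106, 0.2572, 0.4668]
ee_rot: [3.141, 0.001, 0.272]
force: [0.2, -0.1, 0.2]
width: 0.0587
```

Request:
move_arm --pt "0 0 0 0 0 0" --pt "0 0 0 0 0 0" --pt "0 0 0 0 0 0" --pt "0 0 0 0 0 0" --pt "0 0 0 0 0 0"

```text
t: 11.93
eef_pos: [0.4101, 0.2537, 0.4678]
ee_rot: [-3.141, -0.0, 0.27]
force: [0.0, -0.6, -0.2]
width: 0.0583
```

Run:
```python
from h import *
a=arm.grab_frame("scene");b=arm.grab_frame("top")
A=cv2.resize(a[40:250,230:450],None,fx=2.5,fy=2.5)[:525,:550]
B=cv2.resize(b[80:220,60:250],(250,184))
J=np.zeros((525,800,3),np.uint8);J[:,:550]=A;J[:184,550:]=B
cv2.imwrite("pics/m2.png",J[:,:,::-1])
s=arm.get_state();print(s["t"],s["eef_pos"],s["force"])
p=(.5684,.1485,.2706)
W=lambda l:np.array([p[0]+np.cos(p[2])*l[0]-np.sin(p[2])*l[1],p[1]+np.sin(p[2])*l[0]+np.cos(p[2])*l[1],l[2]])
bar=lambda t:W((-.125,.09-.15*np.cos(t),.113+.15*np.sin(t)))
print(bar(1.94))
ts=[1.94]
while ts[-1]>1e-3:
    t=ts[-1];step=.055 if t>.35 else .03 if t>.12 else .015
    if len(ts)<4: step=.03
    ts.append(max(0,t-step))
P=np.round(np.array([bar(t) for t in ts])*1e3);R=np.diff(P,axis=0).astype(int)
for i in range(0,len(R),5): print(round(ts[min(i+5,len(ts)-1)],3),P[min(i+5,len(R))]+[0,0,159],[r.tolist()+[0,0,0] for r in R[i:i+5]])
```

```text
12.0333 [0.41000893 0.2539238  0.4678647 ] [-0.31622103  0.17517304 -0.06576395]
[0.40942108 0.2539724  0.25289225]
1.74 [417. 226. 420.] [[2, -4, 1, 0, 0, 0], [1, -4, 2, 0, 0, 0], [1, -4, 1, 0, 0, 0], [2, -8, 2, 0, 0, 0], [2, -8, 2, 0, 0, 0]]
1.465 [428. 187. 421.] [[2, -8, 1, 0, 0, 0], [3, -8, 1, 0, 0, 0], [2, -8, 0, 0, 0, 0], [2, -8, 0, 0, 0, 0], [2, -7, -1, 0, 0, 0]]
1.19 [439. 148. 411.] [[2, -8, -1, 0, 0, 0], [2, -8, -1, 0, 0, 0], [3, -8, -2, 0, 0, 0], [2, -7, -3, 0, 0, 0], [2, -8, -3, 0, 0, 0]]
0.915 [448. 114. 391.] [[2, -7, -3, 0, 0, 0], [2, -7, -4, 0, 0, 0], [2, -7, -4, 0, 0, 0], [2, -7, -4, 0, 0, 0], [1, -6, -5, 0, 0, 0]]
0.64 [456.  86. 362.] [[2, -6, -5, 0, 0, 0], [2, -6, -6, 0, 0, 0], [1, -6, -6, 0, 0, 0], [2, -5, -6, 0, 0, 0], [1, -5, -6, 0, 0, 0]]
0.365 [461.  67. 326.] [[1, -5, -7, 0, 0, 0], [1, -4, -7, 0, 0, 0], [2, -4, -7, 0, 0, 0], [1, -3, -8, 0, 0, 0], [0, -3, -7, 0, 0, 0]]
0.19 [463.  60. 300.] [[1, -3, -8, 0, 0, 0], [0, -1, -5, 0, 0, 0], [1, -1, -4, 0, 0, 0], [0, -1, -4, 0, 0, 0], [0, -1, -5, 0, 0, 0]]
0.07 [464.  58. 282.] [[0, -1, -4, 0, 0, 0], [1, -1, -5, 0, 0, 0], [0, 0, -4, 0, 0, 0], [0, 0, -2, 0, 0, 0], [0, 0, -3, 0, 0, 0]]
0 [464.  57. 272.] [[0, -1, -2, 0, 0, 0], [0, 0, -2, 0, 0, 0], [0, 0, -2, 0, 0, 0], [0, 0, -3, 0, 0, 0], [0, 0, -1, 0, 0, 0]]
```

View pics/m2.png

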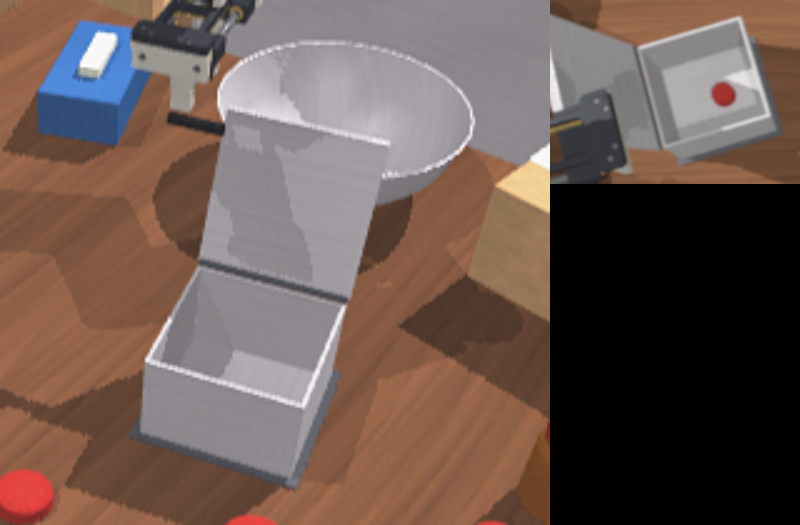

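The small red cap lies in the bin (top inset, about (724,94)). The gripper is right above the bar (scene panel, about (195,122)). Next I lower and pinch.

Request:
move_arm --pt "0 0 -10 0 0 0" --pt "0 0 -15 0 0 0" --pt "0 0 -15 0 0 0" --pt "0 0 -10 0 0 0" --pt "0 0 -6 0 0 0"

```text
t: 12.45
eef_pos: [0.4096, 0.2541, 0.4099]
ee_rot: [3.141, 0.002, 0.271]
force: [0.0, -0.2, -0.1]
width: 0.0584
```

Request:
move_arm --pt "0 0 0 0 0 0" --pt "0 0 0 0 0 0" --pt "0 0 0 0 0 0" --pt "0 0 0 0 0 0" --pt "0 0 0 0 0 0" --claw 255 --squeeze 20

```text
t: 12.87
eef_pos: [0.41, 0.2547, 0.4123]
ee_rot: [-3.141, -0.001, 0.271]
force: [-0.1, 0.1, -0.1]
width: 0.0306
```

Request:
move_arm --pt "0 0 0 0 0 0" --pt "0 0 0 0 0 0" --pt "0 0 0 0 0 0" --pt "0 0 0 0 0 0" --pt "0 0 0 0 0 0"

```text
t: 13.28
eef_pos: [0.4098, 0.2544, 0.4115]
ee_rot: [3.141, 0.0, 0.271]
force: [0.4, -2.2, -0.2]
width: 0.0133
```

Request:
move_arm --pt "0 0 0 0 0 0" --pt "0 0 0 0 0 0" --pt "0 0 0 0 0 0" --pt "0 0 0 0 0 0" --pt "0 0 0 0 0 0"

```text
t: 13.7
eef_pos: [0.4098, 0.2545, 0.4115]
ee_rot: [3.141, 0.0, 0.271]
force: [0.5, -2.4, -1.8]
width: 0.0128
```

Bar gripped (width 13 mm). Following the arc, first part.

Request:
move_arm --pt "2 -4 1 0 0 0" --pt "1 -4 2 0 0 0" --pt "1 -4 1 0 0 0" --pt "2 -8 2 0 0 0" --pt "2 -8 2 0 0 0"

```text
t: 14.12
eef_pos: [0.4176, 0.227, 0.4202]
ee_rot: [-3.139, -0.0, 0.272]
force: [-3.3, 1.2, -0.2]
width: 0.0133
```

Request:
move_arm --pt "2 -8 1 0 0 0" --pt "3 -8 1 0 0 0" --pt "2 -8 0 0 0 0" --pt "2 -8 0 0 0 0" --pt "2 -7 -1 0 0 0"

```text
t: 14.53
eef_pos: [0.429, 0.1869, 0.4211]
ee_rot: [-3.141, -0.001, 0.271]
force: [-4.1, -1.1, 4.9]
width: 0.0133
```

Request:
move_arm --pt "2 -8 -1 0 0 0" --pt "2 -8 -1 0 0 0" --pt "3 -8 -2 0 0 0" --pt "2 -7 -3 0 0 0" --pt "2 -8 -3 0 0 0"

```text
t: 14.95
eef_pos: [0.4402, 0.1477, 0.4104]
ee_rot: [3.141, 0.0, 0.271]
force: [-1.0, 1.5, -0.9]
width: 0.0134
```

Request:
move_arm --pt "2 -7 -3 0 0 0" --pt "2 -7 -4 0 0 0" --pt "2 -7 -4 0 0 0" --pt "2 -7 -4 0 0 0" --pt "1 -6 -5 0 0 0"

```text
t: 15.37
eef_pos: [0.4494, 0.1141, 0.3903]
ee_rot: [-3.142, -0.001, 0.271]
force: [1.2, 1.0, 0.5]
width: 0.0137
```

Request:
move_arm --pt "2 -6 -5 0 0 0" --pt "2 -6 -6 0 0 0" --pt "1 -6 -6 0 0 0" --pt "2 -5 -6 0 0 0" --pt "1 -5 -6 0 0 0"

```text
t: 15.78
eef_pos: [0.4572, 0.0861, 0.361]
ee_rot: [3.142, -0.0, 0.271]
force: [2.0, 0.3, -1.4]
width: 0.0135
```

Request:
move_arm --pt "1 -5 -7 0 0 0" --pt "1 -4 -7 0 0 0" --pt "2 -4 -7 0 0 0" --pt "1 -3 -8 0 0 0" --pt "0 -3 -7 0 0 0"

```text
t: 16.2
eef_pos: [0.4623, 0.0671, 0.325]
ee_rot: [3.141, -0.0, 0.271]
force: [3.9, -2.8, -0.5]
width: 0.0137
```

Run:
```python
from h import *
a=arm.grab_frame("scene")
cv2.imwrite("pics/m3.png",cv2.resize(a[80:250,230:430],None,fx=3,fy=3)[:,:,::-1])
s=arm.get_state();print(s["t"],s["eef_pos"],s["force"],s["moment"],s["width"])
```

```text
16.25 [0.46237934 0.0668307  0.32403787] [ 6.30160101 -5.21966012 -4.23494106] [-1.52876479 -2.28318164  0.10836663] 0.013374883326381369
```

View pics/m3.png

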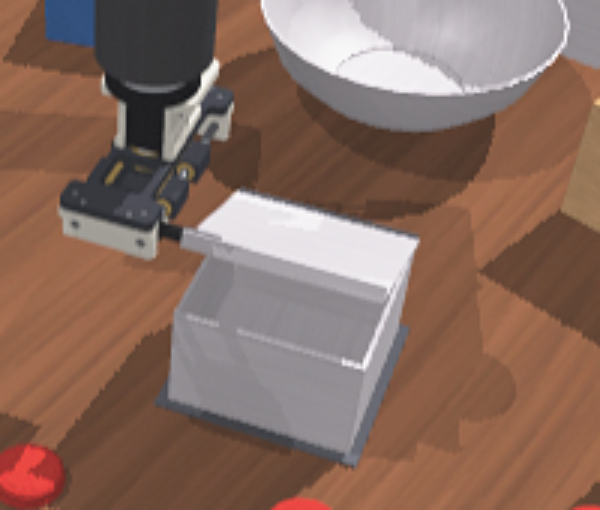

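The flap is about 20° above shut, with the bar held at crop (170,232). I'll continue slowly.

Request:
move_arm --pt "1 -2 -5 0 0 0" --pt "0 -1 -5 0 0 0" --pt "1 -1 -5 0 0 0" --pt "0 -2 -5 0 0 0" --pt "0 -1 -5 0 0 0"

```text
t: 16.67
eef_pos: [0.4642, 0.0603, 0.3003]
ee_rot: [3.141, -0.001, 0.271]
force: [4.7, -5.0, 0.8]
width: 0.0135
```

Request:
move_arm --pt "0 -1 -4 0 0 0" --pt "0 0 -4 0 0 0" --pt "0 -1 -4 0 0 0" --pt "0 0 -3 0 0 0" --pt "0 0 -3 0 0 0"

```text
t: 17.08
eef_pos: [0.4647, 0.0581, 0.2826]
ee_rot: [3.14, -0.001, 0.272]
force: [7.1, -11.3, -1.0]
width: 0.013
```

Request:
move_arm --pt "0 -1 -2 0 0 0" --pt "0 0 -2 0 0 0" --pt "0 0 -2 0 0 0" --pt "0 0 -1 0 0 0" --pt "0 0 -1 0 0 0"

```text
t: 17.5
eef_pos: [0.4648, 0.0574, 0.2747]
ee_rot: [3.141, -0.002, 0.272]
force: [8.1, -6.9, -0.5]
width: 0.0134
```

Request:
move_arm --pt "0 0 -1 0 0 0" --pt "0 0 -1 0 0 0" --pt "0 0 0 0 0 0" --pt "0 0 0 0 0 0" --pt "0 0 0 0 0 0"

```text
t: 17.92
eef_pos: [0.4648, 0.0573, 0.2726]
ee_rot: [3.141, -0.002, 0.272]
force: [8.3, -7.9, -3.2]
width: 0.0134
```

Request:
move_arm --pt "0 0 -1 0 0 0" --pt "0 0 0 0 0 0" --pt "0 0 -1 0 0 0" --pt "0 0 0 0 0 0" --pt "0 0 0 0 0 0"

```text
t: 18.33
eef_pos: [0.4647, 0.0573, 0.2706]
ee_rot: [3.141, -0.002, 0.272]
force: [7.7, -7.5, -2.7]
width: 0.0131
```

Run:
```python
from h import *
a=arm.grab_frame("scene")
cv2.imwrite("pics/m4.png",cv2.resize(a[110:240,250:400],None,fx=4,fy=4)[:,:,::-1])
s=arm.get_state();print(s["t"],s["eef_pos"],s["force"],s["moment"],s["width"])
```

```text
18.3833 [0.46476408 0.0573353  0.27064827] [ 8.06584866 -8.2823964  -2.65692415] [-2.67059789 -2.81901022  0.11668605] 0.013213919284098949
```

View pics/m4.png

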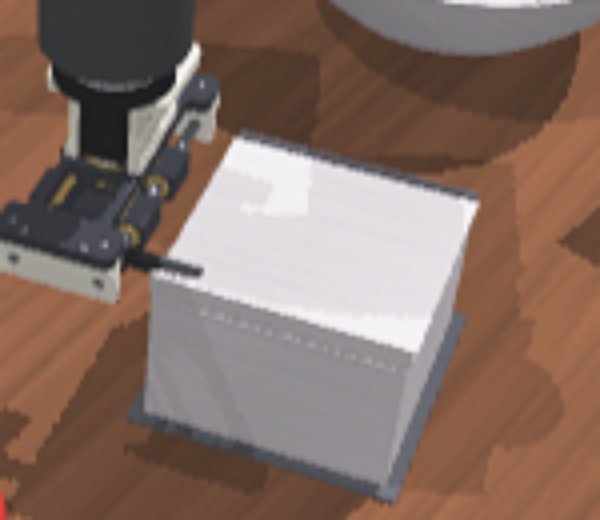

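Almost shut: the flap edge is at crop (150,275)–(410,350), with the rim just below it. I'll keep going 1 mm at a time until the rim pushes back.

Request:
move_arm --pt "0 0 -1 0 0 0" --pt "0 0 0 0 0 0" --pt "0 0 -1 0 0 0" --pt "0 0 0 0 0 0" --pt "0 0 0 0 0 0"

```text
t: 18.8
eef_pos: [0.4648, 0.0573, 0.2687]
ee_rot: [3.141, -0.002, 0.272]
force: [8.1, -8.0, -3.8]
width: 0.0136
```

Request:
move_arm --pt "0 0 -1 0 0 0" --pt "0 0 0 0 0 0" --pt "0 0 -1 0 0 0" --pt "0 0 0 0 0 0" --pt "0 0 0 0 0 0"

```text
t: 19.22
eef_pos: [0.4648, 0.0573, 0.2671]
ee_rot: [3.14, -0.002, 0.272]
force: [6.2, -7.1, 3.3]
width: 0.0131
```

Request:
move_arm --pt "0 0 -1 0 0 0" --pt "0 0 0 0 0 0" --pt "0 0 0 0 0 0" --pt "0 0 0 0 0 0" --pt "0 0 0 0 0 0"

```text
t: 19.63
eef_pos: [0.4648, 0.0573, 0.2664]
ee_rot: [3.14, -0.002, 0.272]
force: [3.4, -8.4, 5.2]
width: 0.0135
```

Request:
move_arm --pt "0 0 -1 0 0 0" --pt "0 0 0 0 0 0" --pt "0 0 0 0 0 0" --pt "0 0 0 0 0 0" --pt "0 0 0 0 0 0"

```text
t: 20.05
eef_pos: [0.4648, 0.0573, 0.2657]
ee_rot: [3.14, -0.002, 0.272]
force: [2.7, -9.1, 9.4]
width: 0.0131
```

Rim contact: the upward force rises 4 N per mm. I'll release and back off straight up.

Request:
move_arm --pt "0 0 0 0 0 0" --pt "0 0 0 0 0 0" --pt "0 0 0 0 0 0" --pt "0 0 0 0 0 0" --pt "0 0 0 0 0 0" --claw 100

```text
t: 20.47
eef_pos: [0.4637, 0.0577, 0.2643]
ee_rot: [-3.141, 0.001, 0.271]
force: [0.6, -1.2, -0.1]
width: 0.041
```

Request:
move_arm --pt "0 0 5 0 0 0" --pt "0 0 15 0 0 0" --pt "0 0 25 0 0 0" --pt "0 0 35 0 0 0" --pt "0 0 35 0 0 0"

```text
t: 20.88
eef_pos: [0.4634, 0.0574, 0.3808]
ee_rot: [3.141, 0.002, 0.271]
force: [1.3, 0.7, -0.2]
width: 0.0532
```

Request:
move_arm --pt "0 -20 20 0 0 0" --pt "0 -35 0 0 0 0" --pt "0 -35 0 0 0 0" --pt "0 -35 0 0 0 0" --pt "0 -35 0 0 0 0"

```text
t: 21.3
eef_pos: [0.4634, -0.1037, 0.4004]
ee_rot: [-3.142, -0.001, 0.272]
force: [1.3, 0.8, 0.0]
width: 0.0531
```

Request:
move_arm --pt "0 -35 0 0 0 0" --pt "0 -20 0 0 0 0" --pt "0 0 0 0 0 0" --pt "0 0 0 0 0 0" --pt "0 0 0 0 0 0"

```text
t: 21.72
eef_pos: [0.4638, -0.1573, 0.3997]
ee_rot: [-3.141, -0.0, 0.27]
force: [-0.4, 0.0, -0.3]
width: 0.0536
```

Run:
```python
from h import *
a=arm.grab_frame("scene");b=arm.grab_frame("top")
A=cv2.resize(a[110:240,250:400],None,fx=3,fy=3);B=cv2.resize(b[70:230,60:250],(345,290))
J=np.zeros((390,795,3),np.uint8);J[:,:450]=A;J[:290,450:]=B
p=(.5684,.1485,.2706)
W=lambda l:np.array([p[0]+np.cos(p[2])*l[0]-np.sin(p[2])*l[1],p[1]+np.sin(p[2])*l[0]+np.cos(p[2])*l[1],l[2]])
for c in("scene","top"): print(proj(c,W((-.122,-.06,.113))),[(np.round(d["xy"],1),round(d["score"],2)) for d in arm.spot_point("bar_grip",c)])
cv2.imwrite("pics/m5.png",J[:,:,::-1])
s=arm.get_state();print(s["t"],s["eef_pos"],s["force"],s["width"])
```

```text
[277.2072256  173.18458621] [(array([276.1, 175.6]), 0.72)]
[219.87974116 188.38784398] []
21.9167 [ 0.46398236 -0.15658376  0.39983322] [ 0.51731392 -0.49374618  1.02874047] 0.05307749127004384
```

View pics/m5.png

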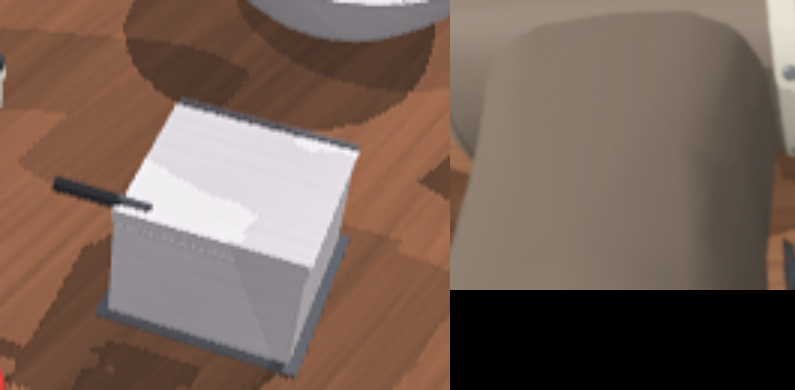

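The scene view shows the flap level on the rim, corner to corner. The bar point was found at (276.1,175.6), against (277.2,173.2) predicted for shut. The arm is clear of everything, so I'm handing in.

```bash
python3 -c "
from station import arm
print(arm.job_done())"
```

```text
the job is handed in; nothing more can be done
None
```

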